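Square a pile of packing plates into the bench stop

ROBOT

A 7-joint arm with a two-finger parallel gripper is mounted at the origin on the work surface. World frame = base frame: x ahead of the robot, y to its left, z up, the work surface at z = 0. Lengths are in m, angles in rad, forces in N, time in s.
With the tool pointing down it reaches from about 0.4 to 0.85 m from the base axis. Payload 4.5 kg.
Tool frame: the origin (TCP) lies on the centre line of the jaws, within the pads' length; the fingertips stand 11 mm ahead of it and the grasp point (between the pads) lies 8 mm behind it; z points along the fingers, y is the line along which they close (so a half turn about z gives the same grasp; the last joint's range is limited). The gripper opens to 88 mm and grips with 3 to 60 N. Pads are 18 mm wide; open, the fingers measure 123 mm over their backs; the gripper's body (75 mm by 187 mm) begins 45 mm behind the grasp point.
Start: joints at [-1.313, 0.689, -0.195, 1.565, 0.157, 0.902, -0.215], TCP at [0.139, 0.609, 0.25] pointing down, gripper open.
Joint ranges: [-3.01, 3.01], [-0.46, 2.08], [-1.47, 1.51], [0.13, 2.56], [-1, 4.14], [0.04, 2.09], [-2.66, 2.66]. Speed limits (rad/s): [2.57, 2.57, 3.14, 3.14, 3.14, 3.14, 3.14].

INTERFACE

Orientations are given as a rotation vector (axis times angle).
In Python, from rig import readout, viewer, workorder gives the robot as it stands. The module is installed in compiled form; this text tells all that it offers.
- The arm moves only by the shell command python3 -m handwheel 'ROWS' [OPENING] [FORCE]. ROWS is JSON, a list of rows, each an object of numbers: "x", "y", "z": the shift along the tool's x, y, z in mm; "rx", "ry", "rz": the turn, a rotation vector about the tool's x, y, z in rad. A call has 1 to 20 rows; each row shifts and turns the commanded pose from where the row before left it, along the tool's axes as they then stand; what a row does not reach is not made up. A row lasts 1/10 s, in which the tool goes at most 50 mm and 8.59 degrees, less where a joint would pass 70% of its speed; a pose out of reach is approached as far as the arm can. A call with a gripper value outside its range is refused whole. OPENING is the closure, from 0 (fully open) to 1 (shut), set as the call begins (- or left out, the last holds). The fingers move at their own pace and stop on an object; FORCE is the grip in N (left out, the last holds). Time passes only in rows, so rows that do not move let the fingers close. It gives the time, the measured TCP pose, the force, the opening and the grip force at its end, in the units of the state.
- readout.observe(): the state, without advancing time (a new reading comes with each control period).
- viewer.read_camera(name): name is "scene" or "side" or "wrist"; returns (picture, depth): 384x512x3 uint8, red, green, blue; 384x512 float32, m along the optical axis (not along the pixel's ray), 0 where there is no reading.
- viewer.camera_info(name): a dict with "fov_y" (degrees; the focal length in pixels is half the picture's height over the tangent of half this angle, whatever the lens; pixels are square), "cx", "cy" (the principal point, pixels), "extrinsics" (4x4, takes a point from camera to world coordinates). Camera axes: x right, y up, looking along -z (the intrinsics and any distortion apply to the point x, -y, -z); pixel columns grow to the right and rows downward; lengths in m; the calibration is good to about 2 mm. A picture is of the moment at which its call begins: read the wrist's pose just before it. camera_info takes no time and is no camera call; for the wrist camera it gives the pose at the moment of the call.
- workorder.sign_off(): hands the job in; it is judged then, once.
The state is a dict: "time_s": time; "joint_pos": joint angles; "joint_velocities": joint speeds; "joint_efforts": joint torques, N m; "position": TCP position; "eef_rot": TCP orientation; "ft_force": force on the tool from outside, world axes, zero at the start; "torque": the same for the moment, N m; "width": finger opening in m; "gripper_force": force on a finger pad.
Only numpy, scipy, OpenCV 4.12 (cv2) and the standard library are available. Lean on these libraries where they do the work, as an engineer would, in place of code of your own. Each camera call takes 0.05 s, during which the arm holds its last target. There are 200 camera calls.

TASK

Tilt the bin right out and take the packing plate from it, then stack it and the one lying on the bench on the plate in the L-shaped stop. Finish with all three plates lying flat in one square pile, every long side flush against the stop's long fence and every end flush against its short fence. Push gently, do not ram the stop, leave the other things on the bench where they are, and let go.

Things in the scene. Friction and masses are not known exactly. Their poses are not given: they have to be found in the camera images.
- plate_base_center (a point): bare aluminium packing plate, a plain rectangular slab 110 x 60 x 12 mm, 0.15 to 0.3 kg; point at its centre, half-way up; x along its 110 mm length, y along its 60 mm width, z through its thickness; all three plates are alike. This one lies flat on the bench inside the L-shaped stop, a little askew and about 25 to 50 mm clear of the long fence and 10 to 45 mm clear of the short one.
- plate_bench_center (a point): bare aluminium packing plate, a plain rectangular slab 110 x 60 x 12 mm, 0.15 to 0.3 kg; point at its centre, half-way up; x along its 110 mm length, y along its 60 mm width, z through its thickness; all three plates are alike. This one lies flat on the open bench.
- plate_bin_center (a point): bare aluminium packing plate, a plain rectangular slab 110 x 60 x 12 mm, 0.15 to 0.3 kg; point at its centre, half-way up; x along its 110 mm length, y along its 60 mm width, z through its thickness; all three plates are alike. This one stands on its short end inside the tilt-out bin, its broad side leaning on the inside of the bin's front panel; when the bin is out it lies on that panel, sloping 0.27 rad, its low end towards the pivot.
- stop: L-shaped grey steel stop screwed to the bench, fences 40 mm high and 14 mm thick. Origin on the bench at the inner corner; x runs along the inner face of the long fence (150 mm), y along the inner face of the short fence (100 mm), z up. Plates square in it occupy x 0 to 110 mm and y 0 to 60 mm of this frame.
- bin_hinge (a point): middle of the pivot line of the tilt-out bin, 12 mm above the bench at the foot of the green housing's front. x points into the housing (away from the side the bin tilts out to), y along the pivot, z up. Housing: 186 mm wide, 130 mm deep behind this point, its roof 172 mm above the bench and starting 8 mm in front of the pivot line.
- bin_lip (a point): middle of the upper edge of the bin's front panel, on its inner face, 222 mm from the pivot along the panel. z points up along the panel, x away from the panel's inner face. The panel is 6 mm thick (its outer face passes through the pivot line); its upper 54 mm is a tab 90 mm wide that stands proud above the housing's roof and can be hooked from behind. The bin is 144 mm wide inside, with side walls 45 mm deep, and a floor 26 mm from the pivot that the plate stands on.
- bin (a joint): tilt of the bin in rad: 0 closed, when the panel already leans 0.2 rad out from vertical; 1.1 fully out against its end stop, when the panel is 1.3 rad from vertical. Stiff pivot: it takes about 3 N at the tab and stays where it is left.
- flange: bystander: steel pipe flange, disc of 100 mm with a 44 mm hole, 16 mm high; origin at its underside
- pipe_stub: bystander: short steel tube standing on end, 42 mm across, 100 mm high; origin at its underside
- vblock: bystander: steel V-block 80 x 60 x 40 mm; origin at its underside
- oil: bystander: white oil bottle 60 mm across, 150 mm high; origin at its underside
- wrench: bystander: steel wrench 180 mm long; origin at its underside
- driver: bystander: screwdriver 200 mm long; origin at its underside
- tin: bystander: round steel tin 80 mm across, 90 mm high; origin at its underside

How it is judged:
On the way, in this order (a step that is already met when the one before it is completed fails the run):
1. the bin has been tilted right out (over 1.0 rad) (value of joint bin above 1 rad), for 0.1 s.
2. the plate has been lifted out of the bin (its centre over 110 mm above the bench) with the bin out (height (world z) of plate_bin_center above 0.11 m and value of joint bin above 0.8 rad), for 0.1 s.
At the end, for the whole second after the job is handed in: All three plates lie flat in one pile (in any order) inside the L-shaped stop, long sides along its long fence: each plate's gap to either fence is below 2.5 mm and its skew below 0.04 rad; they are at rest and released (x of plate_base_center in the frame of stop between 0.053 and 0.0575 m and y of plate_base_center in the frame of stop between 0.028 and 0.0325 m and angle between the x axis of each of plate_base_center, plate_bench_center, plate_bin_center and the x axis of stop, either way round below 0.04 rad and angle between the z axis of each of plate_base_center, plate_bench_center, plate_bin_center and the z axis of stop, either way round below 0.04 rad and height (world z) of each of plate_base_center, plate_bench_center, plate_bin_center below 0.034 m and linear speed of each of plate_base, plate_bench, plate_bin below 0.01 m/s and x of plate_bench_center in the frame of stop between 0.053 and 0.0575 m and y of plate_bench_center in the frame of stop between 0.028 and 0.0325 m and x of plate_bin_center in the frame of stop between 0.053 and 0.0575 m and y of plate_bin_center in the frame of stop between 0.028 and 0.0325 m and contact force between the fingers and plate_base below 0.1 N and contact force between the fingers and plate_bench below 0.1 N and contact force between the fingers and plate_bin below 0.1 N); the robot touches nothing.
It fails at once if the stop is rammed: more than 100 N on it (contact force between stop and anything else above 100 N).
It fails at once if a bystander is moved by more than 40 mm (distance of any of flange, pipe_stub, vblock, oil, wrench, driver, tin from where it was at the start of the episode above 0.04 m).
It also fails if it takes over 72 s, if anything falls off the work surface, if the arm or the gripper's body presses on something with over 40 N, if the wrist force passes 120 N, or if a joint passes its speed limit or range.

## Working session

There is one attempt and no reset: what is moved stays moved. The work goes in short steps, Python scripts to look and compute and a shell command to move; the robot and the scene stay as the last step left them, time stands still between calls to the robot, and variables do not carry over. Pictures are saved under pics/ and viewed, at most 10 in all, crops included, and the job is handed in when it is done.

```bash
mkdir -p pics; cat > h.py <<'E'
import numpy as np, cv2
from rig import readout, viewer
from scipy.spatial.transform import Rotation as R
def cloud(name):
    T=viewer.camera_info(name); img,d=viewer.read_camera(name)
    f=192/np.tan(np.radians(T["fov_y"])/2)
    v,u=np.mgrid[0:384,0:512]
    X=np.stack([(u-T["cx"])/f*d,-(v-T["cy"])/f*d,-d,np.ones_like(d)],-1)
    P=(X@np.array(T["extrinsics"]).T)[...,:3]
    P[d==0]=np.nan
    return img,d,P,T
def save(n,img): cv2.imwrite("pics/"+n,cv2.cvtColor(img,cv2.COLOR_RGB2BGR))
E
python3 - <<'E'
from h import *
for n in("scene","side"):
    i,d,P,T=cloud(n); save(n+"0.png",i); np.save(n+"0.npy",P); print({k:T[k] for k in T})
s=readout.observe();print(s)
E
```

```text
{'fov_y': 42.12995846715978, 'cx': 250.65269250798528, 'cy': 186.71979226974943, 'extrinsics': array([[ 0.38961325, -0.78688617,  0.47855164,  1.40760307],
       [ 0.92092609,  0.33841446, -0.19331528, -0.41668824],
       [-0.00983168,  0.51602889,  0.85651476,  1.669414  ],
       [ 0.        ,  0.        ,  0.        ,  1.        ]])}
{'fov_y': 44.29981066626286, 'cx': 261.9354911593559, 'cy': 186.92510309036732, 'extrinsics': array([[-0.98754077,  0.11744443, -0.10473789,  0.37283774],
       [-0.15722221, -0.70818436,  0.68829942,  1.09074898],
       [ 0.00666319,  0.69619086,  0.7178258 ,  1.351927  ],
       [ 0.        ,  0.        ,  0.        ,  1.        ]])}
{'time_s': 0.1, 'joint_pos': array([-1.31321502,  0.68990531, -0.19454415,  1.56620206,  0.15729838,
        0.90250663, -0.21510622]), 'joint_velocities': array([-0.00099095,  0.00069971, -0.0002676 , -0.00234626, -0.0017064 ,
        0.00053059,  0.00077276]), 'joint_efforts': array([-4.09225162e-03, -5.28496921e+01, -1.27171721e+00, -1.53836900e+01,
       -5.25436399e-02,  1.99527909e-03,  5.64465859e-05]), 'position': array([0.13860796, 0.60888823, 0.24899771]), 'eef_rot': array([-3.50643168e-01, -3.12188080e+00,  2.55623073e-03]), 'ft_force': array([-0.13474637,  0.08751191,  0.7445237 ]), 'torque': array([-0.00915864,  0.04457202,  0.00165601]), 'gripper_force': 0.0, 'width': 0.08833659110315141}
```

View pics/scene0.png

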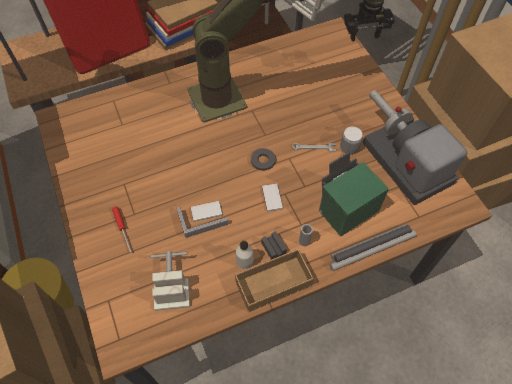

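View pics/side0.png

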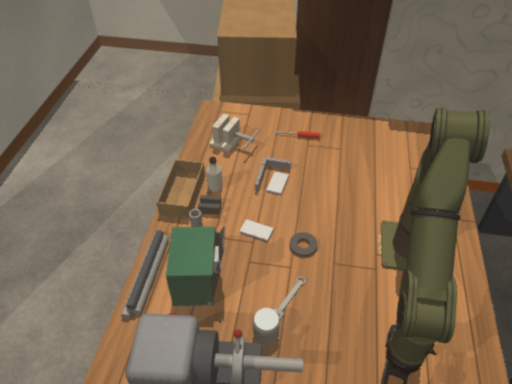

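Scene view: base plate at px (206,212) inside the stop (long fence along its lower edge, short fence at left), bench plate at (272,197), green housing at (352,200) with the tab at (342,165); flange (263,159), wrench (315,147), tin (352,140), pipe stub (306,235). The side view confirms this layout.

```bash
python3 - <<'E'
from h import *
for n,boxes in (("scene",dict(base=(190,224,200,222),bench=(260,286,182,212),stop=(174,232,200,238),house=(318,390,165,235),tab=(325,358,150,190))),("side",dict(base=(264,292,168,198),bench=(236,278,216,244),stop=(250,294,152,198),house=(165,218,225,306),tab=(212,228,220,280)))):
    P=np.load(n+"0.npy"); img=cv2.imread("pics/"+n+"0.png"); 
    for k,(a,b,c,e) in boxes.items():
        p=P[c:e,a:b].reshape(-1,3); col=img[c:e,a:b].reshape(-1,3).astype(int)
        z=p[:,2]
        if k in("base","bench"): m=(col.min(1)>150)&(z<.025)
        elif k=="stop": m=(z>.030)&(z<.05)&(col.max(1)-col.min(1)<40)
        elif k=="house": m=(z>.160)&(z<.185)&(col[:,1]>col[:,2]+15)
        else: m=(z>.10)&(col.max(1)-col.min(1)<25)
        q=p[m]
        if len(q)<5: print(n,k,len(q)); continue
        r=cv2.minAreaRect((q[:,:2]*1000).astype(np.float32))
        print(n,k,len(q),"med",np.nanmedian(q,0).round(4),"rect",np.round(r[0],1),np.round(r[1],1),round(r[2],1), "box",cv2.boxPoints(r).round(0).tolist(),"z",np.nanpercentile(q[:,2],[5,95]).round(3))
E
```

```text
scene base 389 med [ 0.5101 -0.2387  0.0122] rect [ 508.8 -238.5] [108.1  64.1] 81.6 box [[469.0, -287.0], [533.0, -297.0], [548.0, -190.0], [485.0, -180.0]] z [0.005 0.019]
scene bench 371 med [0.5541 0.0148 0.0119] rect [551.7  15.8] [ 57.9 111.7] 76.5 box [[491.0, 1.0], [599.0, -25.0], [613.0, 31.0], [504.0, 57.0]] z [0.005 0.019]
scene stop 276 med [ 0.5791 -0.305   0.0395] rect [ 565.7 -286.5] [196.1  95.4] 51.4 box [[467.0, -333.0], [542.0, -393.0], [664.0, -240.0], [590.0, -180.0]] z [0.032 0.046]
scene house 1786 med [0.7201 0.2538 0.1717] rect [715.6 256.2] [140.2 191.3] 11.3 box [[628.0, 336.0], [666.0, 149.0], [803.0, 176.0], [766.0, 364.0]] z [0.166 0.178]
scene tab 477 med [0.6264 0.2412 0.176 ] rect [634.9 234.2] [ 42.7 171.4] 16.4 box [[590.0, 310.0], [639.0, 146.0], [680.0, 158.0], [631.0, 322.0]] z [0.145 0.227]
side base 289 med [ 0.5125 -0.2307  0.0121] rect [ 514.  -231.5] [113.7  58.9] 81.7 box [[477.0, -283.0], [535.0, -292.0], [551.0, -179.0], [493.0, -171.0]] z [0.006 0.019]
side bench 383 med [0.556  0.021  0.0122] rect [556.3  19.7] [ 62.2 108.6] 76.2 box [[496.0, 2.0], [602.0, -23.0], [616.0, 37.0], [511.0, 63.0]] z [0.007 0.017]
side stop 163 med [ 0.5764 -0.3207  0.0388] rect [ 534.3 -256.3] [168.3 109.2] 86.2 box [[474.0, -337.0], [583.0, -344.0], [594.0, -176.0], [485.0, -169.0]] z [0.031 0.046]
side house 2134 med [0.7162 0.2699 0.1726] rect [717.6 263.4] [134.5 188.5] 10.9 box [[634.0, 343.0], [669.0, 158.0], [801.0, 184.0], [766.0, 369.0]] z [0.168 0.177]
side tab 413 med [0.6373 0.2605 0.153 ] rect [636.6 246.4] [ 38.6 158.1] 11.1 box [[602.0, 320.0], [633.0, 165.0], [671.0, 173.0], [640.0, 328.0]] z [0.114 0.23 ]
```

```bash
cat >> h.py <<'E'
def go(x,y,z,yaw=None,tilt=0.,s=None):
    """print turn (tool rotvec) and then shift (mm, in turned tool axes) to reach target; yaw deg = heading of tool x, tilt rad about tool y"""
    s=s or readout.observe(); R0=R.from_rotvec(s["eef_rot"])
    R1=R0 if yaw is None else R.from_matrix(np.array([[np.cos(np.radians(yaw)),np.sin(np.radians(yaw)),0],[np.sin(np.radians(yaw)),-np.cos(np.radians(yaw)),0],[0,0,-1]]).astype(float))*R.from_euler('y',tilt)
    d=(np.array([x,y,z])-s["position"])*1000
    print("turn",(R0.inv()*R1).as_rotvec().round(3),"shift",R1.inv().apply(d).round(1),"pos",s["position"].round(4),"F",s["ft_force"].round(1),"w",round(s["width"],4),"t",s["time_s"])
E
python3 -c "
from h import *
go(.651,.247,.33,191)"
```

```text
turn [-0.002 -0.    -0.416] shift [-433.9 -453.   -81. ] pos [0.1386 0.6089 0.249 ] F [-0.1  0.1  0.7] w 0.0883 t 0.1
```

```bash
python3 -m handwheel '[{"rz":-0.14,"z":-30},{"rz":-0.14,"z":-30},{"rz":-0.14,"z":-30},{"x":-31,"y":-32},{"x":-31,"y":-32},{"x":-31,"y":-32},{"x":-31,"y":-32},{"x":-31,"y":-32},{"x":-31,"y":-32},{"x":-31,"y":-32},{"x":-31,"y":-32},{"x":-31,"y":-32},{"x":-31,"y":-32},{"x":-31,"y":-32},{"x":-31,"y":-32},{"x":-31,"y":-32}]' 1 20; python3 - <<'E'
from h import *
go(.651,.247,.211,191)
i,d,P,T=cloud("wrist"); save("w1.png",i); np.save("w1.npy",P)
E
```

```text
turn [-0.002 -0.    -0.416] shift [-433.9 -453.    38. ] pos [0.1386 0.6089 0.249 ] F [-0.1  0.1  0.7] w 0.0883 t 0.1$[0]: bad value
```

View pics/w1.png

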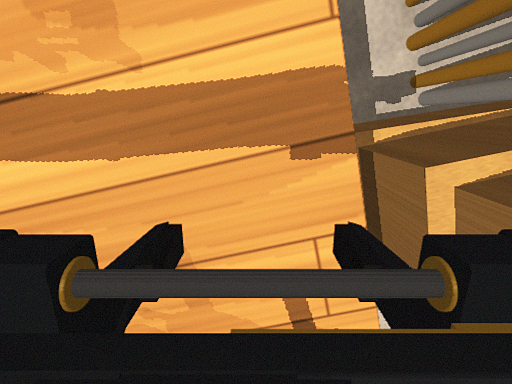

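The wrist picture shows only bench: the move was refused, so the tool is still at the start; perhaps every row needs all six keys.

```bash
python3 -m handwheel '[{"x":0,"y":0,"z":-30,"rx":0,"ry":0,"rz":-0.14}]' 1 20;  python3 -m handwheel '[{"z":-30,"rz":-0.14}]'
```

```text
time_s: 0.25
position: [0.1382, 0.6066, 0.276]
eef_rot: [-0.126, -3.138, 0.015]
ft_force: [0.4, 0.6, 0.6]
width: 0.0821
gripper_force: 0.0$[0]: bad value
```

```bash
python3 -m handwheel '[{"x":0,"y":0,"z":-30,"rx":0,"ry":0,"rz":-0.14},{"x":0,"y":0,"z":-30,"rx":0,"ry":0,"rz":-0.14},{"x":-31,"y":-32,"z":0,"rx":0,"ry":0,"rz":0},{"x":-31,"y":-32,"z":0,"rx":0,"ry":0,"rz":0},{"x":-31,"y":-32,"z":0,"rx":0,"ry":0,"rz":0},{"x":-31,"y":-32,"z":0,"rx":0,"ry":0,"rz":0},{"x":-31,"y":-32,"z":0,"rx":0,"ry":0,"rz":0},{"x":-31,"y":-32,"z":0,"rx":0,"ry":0,"rz":0},{"x":-31,"y":-32,"z":0,"rx":0,"ry":0,"rz":0},{"x":-31,"y":-32,"z":0,"rx":0,"ry":0,"rz":0},{"x":-31,"y":-32,"z":0,"rx":0,"ry":0,"rz":0},{"x":-31,"y":-32,"z":0,"rx":0,"ry":0,"rz":0},{"x":-31,"y":-32,"z":0,"rx":0,"ry":0,"rz":0},{"x":-31,"y":-32,"z":0,"rx":0,"ry":0,"rz":0},{"x":-31,"y":-32,"z":0,"rx":0,"ry":0,"rz":0},{"x":-31,"y":-32,"z":0,"rx":0,"ry":0,"rz":0}]'; python3 - <<'E'
from h import *
go(.651,.247,.211,191)
i,d,P,T=cloud("wrist"); save("w2.png",i); np.save("w2.npy",P)
print(T["extrinsics"].round(3))
E
```

```text
time_s: 1.85
position: [0.6529, 0.2532, 0.3394]
eef_rot: [0.308, -3.126, 0.0]
ft_force: [1.1, 0.4, 0.9]
width: 0.0007
gripper_force: 0.0
turn [-0.    -0.001  0.004] shift [  3.   -5.7 128.4] pos [0.6529 0.2532 0.3394] F [1.1 0.4 0.9] w 0.0007 t 1.85
[[-0.194 -0.945 -0.263  0.585]
 [ 0.981 -0.187 -0.052  0.241]
 [ 0.    -0.268  0.964  0.474]
 [ 0.     0.     0.     1.   ]]
```

View pics/w2.png

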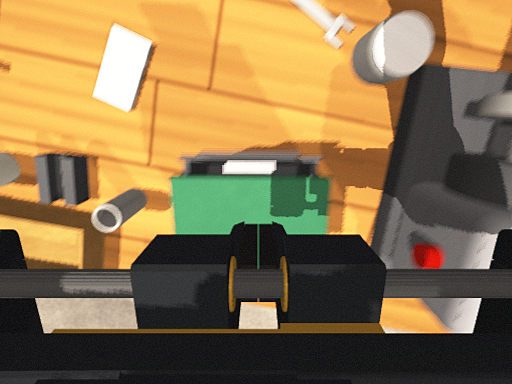

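Wrist view: housing roof's front edge at row ~177, tab top near (250,157), the bin plate's white end at (250,167) near centre, bench plate at (122,67); wrench and tin at upper right, clear of the bin's sweep.

```bash
python3 - <<'E'
from h import *
P=np.load("w2.npy")
for c in (195,220,250,280,305):
    print(c,[(r,P[r,c].round(3).tolist()) for r in range(150,186,4)])
E
```

```text
195 [(150, [0.662, 0.145, -0.0]), (154, [0.637, 0.181, 0.177]), (158, [0.644, 0.18, 0.166]), (162, [nan, nan, nan]), (166, [0.659, 0.175, 0.136]), (170, [0.663, 0.177, 0.14]), (174, [0.661, 0.183, 0.17]), (178, [0.665, 0.184, 0.171]), (182, [0.67, 0.184, 0.172])]
220 [(150, [0.62, 0.213, 0.229]), (154, [0.624, 0.214, 0.23]), (158, [0.638, 0.208, 0.169]), (162, [0.664, 0.196, 0.052]), (166, [0.673, 0.196, 0.04]), (170, [0.679, 0.197, 0.041]), (174, [0.656, 0.211, 0.17]), (178, [0.66, 0.212, 0.171]), (182, [0.665, 0.212, 0.171])]
250 [(150, [0.615, 0.24, 0.229]), (154, [0.618, 0.24, 0.23]), (158, [0.63, 0.241, 0.175]), (162, [0.639, 0.242, 0.147]), (166, [0.644, 0.243, 0.148]), (170, [0.663, 0.244, 0.074]), (174, [0.649, 0.244, 0.169]), (178, [0.653, 0.245, 0.171]), (182, [0.658, 0.246, 0.172])]
280 [(150, [0.61, 0.266, 0.231]), (154, [0.613, 0.267, 0.229]), (158, [0.623, 0.273, 0.179]), (162, [0.643, 0.286, 0.071]), (166, [0.654, 0.291, 0.039]), (170, [0.66, 0.292, 0.041]), (174, [0.643, 0.278, 0.168]), (178, [0.647, 0.279, 0.172]), (182, [0.651, 0.28, 0.171])]
305 [(150, [0.625, 0.332, -0.002]), (154, [0.614, 0.299, 0.178]), (158, [0.618, 0.3, 0.177]), (162, [0.632, 0.317, 0.099]), (166, [0.638, 0.318, 0.101]), (170, [0.643, 0.319, 0.103]), (174, [0.637, 0.306, 0.168]), (178, [0.641, 0.307, 0.17]), (182, [0.646, 0.308, 0.171])]
```

```bash
python3 -m handwheel '[{"x":9,"y":-5,"z":0,"rx":0,"ry":0,"rz":0},{"x":0,"y":0,"z":42,"rx":0,"ry":0,"rz":0},{"x":0,"y":0,"z":42,"rx":0,"ry":0,"rz":0},{"x":0,"y":0,"z":42,"rx":0,"ry":0,"rz":0},{"x":0,"y":0,"z":0,"rx":0,"ry":0,"rz":0},{"x":6,"y":0,"z":0,"rx":0,"ry":0,"rz":0},{"x":6,"y":0,"z":0,"rx":0,"ry":0,"rz":0},{"x":12,"y":0,"z":3,"rx":0,"ry":0,"rz":0},{"x":12,"y":0,"z":3,"rx":0,"ry":0,"rz":0},{"x":12,"y":0,"z":4,"rx":0,"ry":0,"rz":0},{"x":12,"y":0,"z":5,"rx":0,"ry":0,"rz":0},{"x":11,"y":0,"z":6,"rx":0,"ry":0,"rz":0},{"x":11,"y":0,"z":6,"rx":0,"ry":0,"rz":0},{"x":0,"y":0,"z":0,"rx":0,"ry":0,"rz":0}]'; python3 -c "
from h import *
h=np.array([.657,.248]);s=readout.observe();d=(s['position'][:2]-h)@np.array([-.98,-.19]);print(d,s['ft_force'])"
```

```text
time_s: 3.3
position: [0.5631, 0.2327, 0.189]
eef_rot: [-0.309, 3.124, 0.002]
ft_force: [0.7, 0.1, 1.1]
width: 0.0005
gripper_force: 0.0
0.09493945116237128 [0.73442356 0.11104539 1.07753652]
```

```bash
python3 -m handwheel '[{"x":10,"y":0,"z":9,"rx":0,"ry":0,"rz":0},{"x":10,"y":0,"z":9,"rx":0,"ry":0,"rz":0},{"x":10,"y":0,"z":9,"rx":0,"ry":0,"rz":0},{"x":9,"y":0,"z":10,"rx":0,"ry":0,"rz":0},{"x":8,"y":0,"z":10,"rx":0,"ry":0,"rz":0},{"x":8,"y":0,"z":10,"rx":0,"ry":0,"rz":0},{"x":7,"y":0,"z":11,"rx":0,"ry":0,"rz":0},{"x":6,"y":0,"z":11,"rx":0,"ry":0,"rz":0},{"x":5,"y":0,"z":11,"rx":0,"ry":0,"rz":0},{"x":3,"y":0,"z":8,"rx":0,"ry":0,"rz":0},{"x":3,"y":0,"z":6,"rx":0,"ry":0,"rz":0},{"x":0,"y":0,"z":0,"rx":0,"ry":0,"rz":0}]'; python3 - <<'E'
from h import *
i,d,P,T=cloud("side"); save("s2.png",cv2.resize(i[190:384,130:350],None,fx=3,fy=3)); np.save("s2.npy",P)
E
```

```text
time_s: 4.5
position: [0.4859, 0.2167, 0.0826]
eef_rot: [0.308, -3.126, 0.0]
ft_force: [-0.0, 0.2, -0.2]
width: 0.0006
gripper_force: 0.0
```

View pics/s2.png

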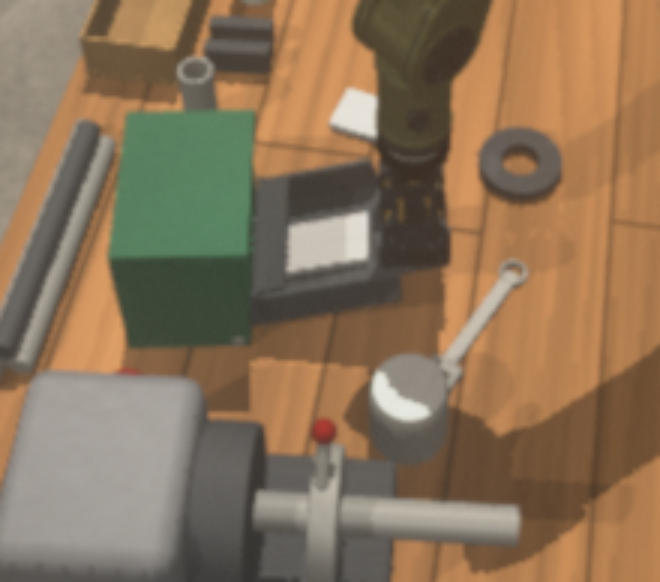

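The bin is out with its plate lying near the middle of the panel. I push down a little more to confirm the end stop, then rise and look from the wrist.

```bash
python3 -m handwheel '[{"x":0,"y":0,"z":3,"rx":0,"ry":0,"rz":0},{"x":0,"y":0,"z":2,"rx":0,"ry":0,"rz":0},{"x":0,"y":0,"z":0,"rx":0,"ry":0,"rz":0}]'; python3 -m handwheel '[{"x":0,"y":0,"z":-40,"rx":0,"ry":0,"rz":0},{"x":-20,"y":0,"z":-45,"rx":0,"ry":0,"rz":0},{"x":-40,"y":0,"z":-30,"rx":0,"ry":0,"rz":0},{"x":-40,"y":0,"z":-30,"rx":0,"ry":0,"rz":0},{"x":0,"y":0,"z":-30,"rx":0,"ry":0,"rz":0},{"x":0,"y":0,"z":0,"rx":0,"ry":0,"rz":0}]' 0; python3 - <<'E'
from h import *
go(.6,.24,.3,191)
i,d,P,T=cloud("wrist"); save("w3.png",i); np.save("w3.npy",P)
E
```

```text
time_s: 4.85
position: [0.4867, 0.2169, 0.0796]
eef_rot: [-0.307, 3.124, 0.001]
ft_force: [-1.6, -0.3, 15.7]
width: 0.0004
gripper_force: 7.4
time_s: 5.45
position: [0.5873, 0.2373, 0.2571]
eef_rot: [-0.304, 3.118, 0.006]
ft_force: [0.3, 0.4, 0.1]
width: 0.0463
gripper_force: 0.0
turn [0.003 0.009 0.002] shift [-12.9   0.2 -42.9] pos [0.5873 0.2373 0.2571] F [0.3 0.4 0.1] w 0.0463 t 5.45
```

View pics/w3.png

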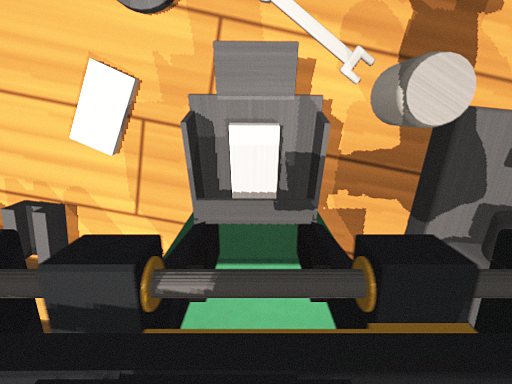

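Wrist view: the bin plate spans about (229–280, 124–198) on the panel with clear space on both sides; the bench plate is at (104,105).

```bash
python3 - <<'E'
from h import *
P=np.load("w3.npy"); img=cv2.imread("pics/w3.png").astype(int)
def plate(a,b,c,e,zlo,zhi):
    q=P[c:e,a:b].reshape(-1,3);m=(img[c:e,a:b].min(2).ravel()>170)&(q[:,2]>zlo)&(q[:,2]<zhi);q=q[m]
    c0=np.median(q,0);u,s,vt=np.linalg.svd(q-q.mean(0),full_matrices=False)
    lo,hi=[],[]
    B=vt; pr=(q-c0)@B.T
    r=cv2.minAreaRect((pr[:,:2]*1000).astype(np.float32))
    ctr=c0+B[0]*r[0][0]/1000+B[1]*r[0][1]/1000
    print(len(q),"centre top",ctr.round(4),"size",np.round(r[1],1),r[2],"axes",vt.round(3).tolist())
plate(222,290,110,203,.02,.15)
plate(60,145,50,160,.0,.03)
E
```

```text
3244 centre top [0.5756 0.2321 0.0527] size [91.7 61.3] 0.27052614092826843 axes [[0.948, 0.179, -0.262], [0.188, -0.982, 0.007], [0.256, 0.056, 0.965]]
3916 centre top [0.5528 0.0183 0.0112] size [ 61. 110.] 89.85881042480469 axes [[0.974, -0.226, 0.002], [-0.226, -0.974, -0.001], [-0.002, -0.0, 1.0]]
```

```bash
python3 - <<'E'
from h import *
n=np.array([.256,.05,.965]); t=np.array([.5605,.2295,.0576])
go(*(t+.08*n),190.8,.265); go(*t,190.8,.265)
E
```

```text
turn [0.    0.269 0.007] shift [-26.7  -2.2 116.9] pos [0.5853 0.2365 0.2546] F [ 0.  -0.8 -1.4] w 0.0507 t 5.5
turn [0.    0.269 0.007] shift [-26.8  -2.3 196.9] pos [0.5853 0.2365 0.2546] F [ 0.  -0.8 -1.4] w 0.0507 t 5.5
```

```bash
python3 -m handwheel '[{"x":0,"y":0,"z":0,"rx":0,"ry":0.134,"rz":0},{"x":0,"y":0,"z":0,"rx":0,"ry":0.134,"rz":0.006},{"x":-13,"y":-1,"z":30,"rx":0,"ry":0,"rz":0},{"x":-14,"y":-1,"z":30,"rx":0,"ry":0,"rz":0},{"x":0,"y":0,"z":30,"rx":0,"ry":0,"rz":0},{"x":0,"y":0,"z":30,"rx":0,"ry":0,"rz":0},{"x":0,"y":0,"z":0,"rx":0,"ry":0,"rz":0},{"x":0,"y":0,"z":0,"rx":0,"ry":0,"rz":0}]' 0.14; python3 - <<'E'
from h import *
go(.5605,.2295,.0576,190.8,.265)
i,d,P,T=cloud("wrist"); save("w4.png",i)
E
```

```text
time_s: 6.3
position: [0.5781, 0.2327, 0.1294]
eef_rot: [0.273, -2.86, 0.04]
ft_force: [0.6, -0.3, -0.2]
width: 0.0758
gripper_force: 0.0
turn [-0.002 -0.005  0.002] shift [-1.5  0.1 74. ] pos [0.5781 0.2327 0.1294] F [ 0.6 -0.3 -0.2] w 0.0758 t 6.3
```

View pics/w4.png

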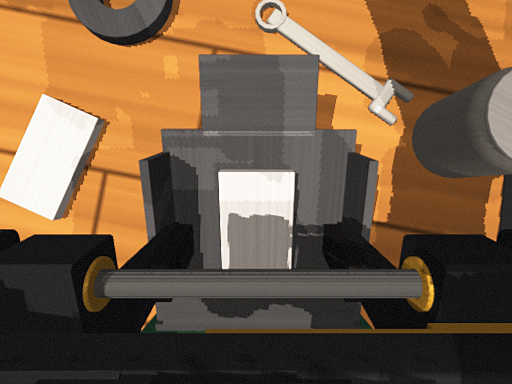

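The plate (cols 218–296) lies centred between the fingers; descend and grip.

```bash
python3 -m handwheel '[{"x":-1.5,"y":0,"z":25,"rx":0,"ry":0,"rz":0},{"x":0,"y":0,"z":25,"rx":0,"ry":0,"rz":0},{"x":0,"y":0,"z":12,"rx":0,"ry":0,"rz":0},{"x":0,"y":0,"z":9,"rx":0,"ry":0,"rz":0},{"x":0,"y":0,"z":0,"rx":0,"ry":0,"rz":0},{"x":0,"y":0,"z":0,"rx":0,"ry":0,"rz":0}]'; python3 -c "
from h import *
go(.5605,.2295,.0576,190.8,.265)"
python3 -m handwheel '[{"x":0,"y":0,"z":2,"rx":0,"ry":0,"rz":0},{"x":0,"y":0,"z":0,"rx":0,"ry":0,"rz":0},{"x":0,"y":0,"z":0,"rx":0,"ry":0,"rz":0},{"x":0,"y":0,"z":0,"rx":0,"ry":0,"rz":0},{"x":0,"y":0,"z":0,"rx":0,"ry":0,"rz":0}]' 0.6 45
```

```text
time_s: 6.95
position: [0.5627, 0.23, 0.0619]
eef_rot: [0.273, -2.864, 0.037]
ft_force: [0.5, 0.1, -0.2]
width: 0.0759
gripper_force: 0.0
turn [-0.001 -0.001  0.001] shift [ 1.  -0.1  4.8] pos [0.5627 0.23   0.0619] F [ 0.5  0.1 -0.2] w 0.0759 t 6.95
time_s: 7.45
position: [0.5616, 0.2289, 0.0596]
eef_rot: [0.273, -2.862, 0.04]
ft_force: [0.6, -2.8, 5.5]
width: 0.0595
gripper_force: 45.0
```

```bash
python3 -m handwheel '[{"x":5,"y":0,"z":-12,"rx":0,"ry":0,"rz":0},{"x":10,"y":0,"z":-22,"rx":0,"ry":0,"rz":0},{"x":16,"y":0,"z":-35,"rx":0,"ry":0,"rz":0},{"x":16,"y":0,"z":-35,"rx":0,"ry":0,"rz":0},{"x":16,"y":0,"z":-35,"rx":0,"ry":0,"rz":0},{"x":16,"y":0,"z":-25,"rx":0,"ry":0,"rz":0},{"x":10,"y":0,"z":-10,"rx":0,"ry":-0.07,"rz":0},{"x":10,"y":0,"z":0,"rx":0,"ry":-0.1,"rz":0},{"x":10,"y":0,"z":0,"rx":0,"ry":-0.095,"rz":0},{"x":0,"y":0,"z":0,"rx":0,"ry":0,"rz":0},{"x":0,"y":0,"z":0,"rx":0,"ry":0,"rz":0}]'; python3 - <<'E'
from h import *
go(.5,.2,.25,190.8)
for n in ("side","scene"):
    i,d,P,T=cloud(n); np.save(n+"3.npy",P); save(n+"3.png",i)
E
```

```text
time_s: 8.55
position: [0.5022, 0.2188, 0.254]
eef_rot: [0.3, -3.124, 0.002]
ft_force: [1.1, 0.2, -2.3]
width: 0.0594
gripper_force: 45.0
turn [-0.001 -0.003  0.003] shift [  5.7 -18.1   4. ] pos [0.5022 0.2188 0.254 ] F [ 1.1  0.2 -2.3] w 0.0594 t 8.55
```

```bash
python3 - <<'E'
import cv2,numpy as np
a=cv2.imread("pics/side3.png")[150:320,150:360]; b=cv2.imread("pics/scene3.png")[100:270,160:400]
cv2.imwrite("pics/c3.png",np.vstack([cv2.resize(x,(480,300),interpolation=cv2.INTER_CUBIC) for x in(a,b)]))
E
```

```text
(no output)
```

View pics/c3.png

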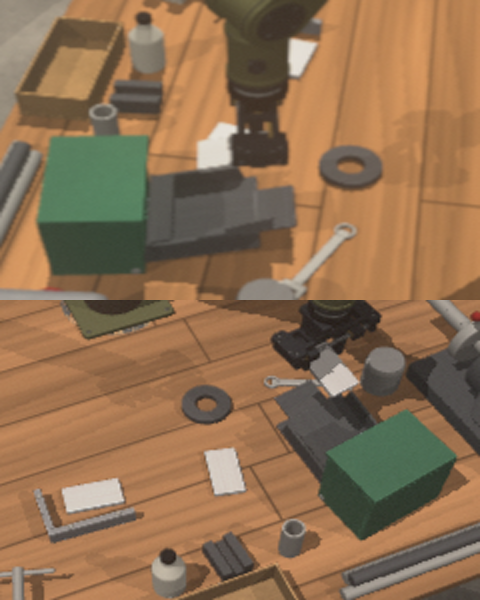

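```bash
python3 -m handwheel '[{"x":0,"y":0,"z":0,"rx":0,"ry":0,"rz":0.14},{"x":0,"y":0,"z":0,"rx":0,"ry":0,"rz":0.14},{"x":0,"y":0,"z":0,"rx":0,"ry":0,"rz":0.14},{"x":0,"y":0,"z":0,"rx":0,"ry":0,"rz":0.14},{"x":0,"y":0,"z":0,"rx":0,"ry":0,"rz":0.14},{"x":0,"y":0,"z":0,"rx":0,"ry":0,"rz":0.14},{"x":0,"y":0,"z":0,"rx":0,"ry":0,"rz":0.14},{"x":0,"y":0,"z":0,"rx":0,"ry":0,"rz":0.14},{"x":0,"y":0,"z":0,"rx":0,"ry":0,"rz":0.14},{"x":0,"y":0,"z":0,"rx":0,"ry":0,"rz":0.14},{"x":0,"y":0,"z":0,"rx":0,"ry":0,"rz":0.14},{"x":0,"y":0,"z":0,"rx":0,"ry":0,"rz":0.14},{"x":0,"y":0,"z":0,"rx":0,"ry":0,"rz":0.14},{"x":0,"y":0,"z":0,"rx":0,"ry":0,"rz":0.085},{"x":0,"y":0,"z":0,"rx":0,"ry":0,"rz":0}]'; python3 - <<'E'
from h import *
go(.5146,-.2113,.09,81.65);print(readout.observe()["joint_pos"].round(2))
E
```

```text
time_s: 10.15
position: [0.5039, 0.2194, 0.2529]
eef_rot: [-2.375, -2.056, 0.004]
ft_force: [-0.6, 1.1, -3.2]
width: 0.0594
gripper_force: 45.0
turn [-0.002  0.002  0.002] shift [-424.6   73.1  162.9] pos [0.5039 0.2194 0.2529] F [-0.6  1.1 -3.2] w 0.0594 t 10.15
[-0.64  0.6   0.24  1.8  -0.19  0.77 -0.44]
```

```bash
python3 -m handwheel '[{"x":-40,"y":7,"z":0,"rx":0,"ry":0,"rz":0},{"x":-40,"y":7,"z":0,"rx":0,"ry":0,"rz":0},{"x":-40,"y":7,"z":0,"rx":0,"ry":0,"rz":0},{"x":-40,"y":7,"z":0,"rx":0,"ry":0,"rz":0},{"x":-40,"y":7,"z":0,"rx":0,"ry":0,"rz":0},{"x":-40,"y":7,"z":0,"rx":0,"ry":0,"rz":0},{"x":-40,"y":7,"z":0,"rx":0,"ry":0,"rz":0},{"x":-40,"y":7,"z":0,"rx":0,"ry":0,"rz":0},{"x":-40,"y":7,"z":20,"rx":0,"ry":0,"rz":0},{"x":-40,"y":7,"z":30,"rx":0,"ry":0,"rz":0},{"x":-25,"y":3,"z":35,"rx":0,"ry":0,"rz":0},{"x":0,"y":0,"z":35,"rx":0,"ry":0,"rz":0},{"x":0,"y":0,"z":35,"rx":0,"ry":0,"rz":0},{"x":0,"y":0,"z":8,"rx":0,"ry":0,"rz":0},{"x":0,"y":0,"z":0,"rx":0,"ry":0,"rz":0},{"x":0,"y":0,"z":0,"rx":0,"ry":0,"rz":0}]'; python3 - <<'E'
from h import *
go(.5146,-.2113,.027,81.65)
i,d,P,T=cloud("side")
# held plate + base check from side
c=i.min(2)>150
for lo,hi in((.0,.022),(.06,.12)):
    m=c&(P[...,2]>lo)&(P[...,2]<hi)&(P[...,0]>.42)&(P[...,0]<.62)&(P[...,1]>-.34)&(P[...,1]<-.1)
    q=P[m]; print(len(q), np.nanmedian(q,0) if len(q) else 0)
    if len(q)>5: print(cv2.minAreaRect((q[:,:2]*1000).astype(np.float32)))
E
```

```text
time_s: 11.75
position: [0.515, -0.2129, 0.0925]
eef_rot: [2.373, 2.056, -0.003]
ft_force: [0.1, -0.0, -2.8]
width: 0.0594
gripper_force: 45.0
turn [-0.     0.002  0.003] shift [ 1.5 -0.6 65.5] pos [ 0.515  -0.2129  0.0925] F [ 0.1 -0.  -2.8] w 0.0594 t 11.75
24 [ 0.54106525 -0.22028545  0.01275783]
((522.782958984375, -242.9034423828125), (112.15808868408203, 35.161312103271484), 52.25642395019531)
121 [ 0.51558283 -0.22570104  0.08621465]
((518.9656982421875, -229.51300048828125), (53.777671813964844, 89.75775909423828), 6.189201831817627)
```

```bash
python3 -m handwheel '[{"x":1.5,"y":0,"z":20,"rx":0,"ry":0,"rz":0},{"x":0,"y":0,"z":20,"rx":0,"ry":0,"rz":0},{"x":0,"y":0,"z":14,"rx":0,"ry":0,"rz":0},{"x":0,"y":0,"z":5,"rx":0,"ry":0,"rz":0},{"x":0,"y":0,"z":3,"rx":0,"ry":0,"rz":0},{"x":0,"y":0,"z":0,"rx":0,"ry":0,"rz":0},{"x":0,"y":0,"z":0,"rx":0,"ry":0,"rz":0}]'
```

```text
time_s: 12.5
position: [0.5146, -0.2114, 0.0302]
eef_rot: [2.374, 2.056, -0.003]
ft_force: [1.7, 3.1, 2.9]
width: 0.0592
gripper_force: 45.0
```

```bash
python3 -m handwheel '[{"x":0,"y":0,"z":1.5,"rx":0,"ry":0,"rz":0},{"x":0,"y":0,"z":1.5,"rx":0,"ry":0,"rz":0},{"x":0,"y":0,"z":0,"rx":0,"ry":0,"rz":0}]'
```

```text
time_s: 12.8
position: [0.5141, -0.2115, 0.0264]
eef_rot: [2.375, 2.056, -0.004]
ft_force: [1.9, 1.9, 3.1]
width: 0.0592
gripper_force: 45.0
```

```bash
python3 -m handwheel '[{"x":0,"y":0,"z":0,"rx":0,"ry":0,"rz":0},{"x":0,"y":0,"z":0,"rx":0,"ry":0,"rz":0},{"x":0,"y":0,"z":-10,"rx":0,"ry":0,"rz":0},{"x":0,"y":0,"z":-30,"rx":0,"ry":0,"rz":0},{"x":0,"y":0,"z":-40,"rx":0,"ry":0,"rz":0},{"x":0,"y":0,"z":-40,"rx":0,"ry":0,"rz":0},{"x":0,"y":0,"z":-40,"rx":0,"ry":0,"rz":0},{"x":0,"y":0,"z":0,"rx":0,"ry":0,"rz":0}]' 0.2; python3 - <<'E'
from h import *
go(.5528,.0183,.2,166.9); go(.5528,.0183,.2,-13.1)
print(readout.observe()["joint_pos"].round(2))
E
```

```text
time_s: 13.6
position: [0.5166, -0.2127, 0.1918]
eef_rot: [2.37, 2.049, 0.002]
ft_force: [1.5, -0.7, -0.6]
width: 0.0707
gripper_force: 0.0
turn [ 0.002  0.009 -1.487] shift [ 17.1 233.2  -8.2] pos [ 0.5166 -0.2127  0.1918] F [ 1.5 -0.7 -0.6] w 0.0707 t 13.6
turn [ 0.009 -0.003  1.654] shift [ -17.1 -233.2   -8.2] pos [ 0.5166 -0.2127  0.1918] F [ 1.5 -0.7 -0.6] w 0.0707 t 13.6
[ 0.22  0.68  0.15  1.85 -0.16  0.62  0.32]
```

```bash
python3 -m handwheel '[{"x":0,"y":0,"z":0,"rx":0,"ry":0,"rz":-0.145},{"x":0,"y":0,"z":0,"rx":0,"ry":0,"rz":-0.145},{"x":0,"y":0,"z":0,"rx":0,"ry":0,"rz":-0.145},{"x":0,"y":0,"z":0,"rx":0,"ry":0,"rz":-0.145},{"x":0,"y":0,"z":0,"rx":0,"ry":0,"rz":-0.145},{"x":0,"y":0,"z":0,"rx":0,"ry":0,"rz":-0.145},{"x":0,"y":0,"z":0,"rx":0,"ry":0,"rz":-0.145},{"x":0,"y":0,"z":0,"rx":0,"ry":0,"rz":-0.145},{"x":0,"y":0,"z":0,"rx":0,"ry":0,"rz":-0.145},{"x":0,"y":0,"z":0,"rx":0,"ry":0,"rz":-0.145},{"x":3,"y":40,"z":0,"rx":0,"ry":0,"rz":-0.037},{"x":3,"y":40,"z":0,"rx":0,"ry":0,"rz":0},{"x":3,"y":40,"z":0,"rx":0,"ry":0,"rz":0},{"x":3,"y":40,"z":0,"rx":0,"ry":0,"rz":0},{"x":3,"y":40,"z":30,"rx":0,"ry":0,"rz":0},{"x":2,"y":33,"z":30,"rx":0,"ry":0,"rz":0},{"x":0,"y":0,"z":30,"rx":0,"ry":0,"rz":0},{"x":0,"y":0,"z":0,"rx":0,"ry":0,"rz":0},{"x":0,"y":0,"z":0,"rx":0,"ry":0,"rz":0}]' 0.1; python3 - <<'E'
from h import *
go(.5528,.0183,.0135,166.9)
i,d,P,T=cloud("side")
m=(i.min(2)>150)&(P[...,2]>-.005)&(P[...,2]<.03)&(P[...,0]>.45)&(P[...,0]<.65)&(P[...,1]>-.06)&(P[...,1]<.1)
q=P[m];print(len(q),cv2.minAreaRect((q[:,:2]*1000).astype(np.float32)))
m=(i.min(2)>150)&(P[...,2]>.01)&(P[...,2]<.038)&(P[...,0]>.45)&(P[...,0]<.57)&(P[...,1]>-.33)&(P[...,1]<-.15)
q=P[m];print(len(q),np.median(q,0),cv2.minAreaRect((q[:,:2]*1000).astype(np.float32)))
E
```

```text
time_s: 15.5
position: [0.5506, 0.0182, 0.0958]
eef_rot: [-0.358, -3.117, 0.006]
ft_force: [0.8, -0.2, 0.8]
width: 0.0793
gripper_force: 0.0
turn [-0.004 -0.004 -0.   ] shift [-2.1  0.6 82.3] pos [0.5506 0.0182 0.0958] F [ 0.8 -0.2  0.8] w 0.0793 t 15.5
145 ((562.310791015625, 18.18118667602539), (65.3838119506836, 98.47797393798828), 80.03144073486328)
225 [ 0.50480411 -0.24644423  0.02414829] ((513.0487670898438, -234.40859985351562), (113.71316528320312, 58.88800048828125), 82.0518798828125)
```

```bash
python3 -m handwheel '[{"x":-2,"y":0,"z":30,"rx":0,"ry":0,"rz":0},{"x":0,"y":0,"z":30,"rx":0,"ry":0,"rz":0},{"x":0,"y":0,"z":14,"rx":0,"ry":0,"rz":0},{"x":0,"y":0,"z":6,"rx":0,"ry":0,"rz":0},{"x":0,"y":0,"z":2,"rx":0,"ry":0,"rz":0},{"x":0,"y":0,"z":0,"rx":0,"ry":0,"rz":0}]'; python3 -m handwheel '[{"x":0,"y":0,"z":0,"rx":0,"ry":0,"rz":0},{"x":0,"y":0,"z":0,"rx":0,"ry":0,"rz":0},{"x":0,"y":0,"z":0,"rx":0,"ry":0,"rz":0},{"x":0,"y":0,"z":0,"rx":0,"ry":0,"rz":0}]' 0.6 45
```

```text
time_s: 16.15
position: [0.5537, 0.0187, 0.0148]
eef_rot: [-0.357, -3.12, 0.003]
ft_force: [-0.4, 0.1, -0.7]
width: 0.079
gripper_force: 0.0
time_s: 16.55
position: [0.5534, 0.0186, 0.0145]
eef_rot: [-0.357, -3.12, 0.003]
ft_force: [-0.4, -0.8, 6.0]
width: 0.0593
gripper_force: 45.0
```

```bash
python3 -m handwheel '[{"x":0,"y":0,"z":-30,"rx":0,"ry":0,"rz":0},{"x":0,"y":0,"z":-40,"rx":0,"ry":0,"rz":0},{"x":0,"y":0,"z":-40,"rx":0,"ry":0,"rz":0.14},{"x":0,"y":0,"z":0,"rx":0,"ry":0,"rz":0.14},{"x":0,"y":0,"z":0,"rx":0,"ry":0,"rz":0.14},{"x":0,"y":0,"z":0,"rx":0,"ry":0,"rz":0.14},{"x":0,"y":0,"z":0,"rx":0,"ry":0,"rz":0.14},{"x":0,"y":0,"z":0,"rx":0,"ry":0,"rz":0.14},{"x":0,"y":0,"z":0,"rx":0,"ry":0,"rz":0.14},{"x":0,"y":0,"z":0,"rx":0,"ry":0,"rz":0.14},{"x":0,"y":0,"z":0,"rx":0,"ry":0,"rz":0.14},{"x":0,"y":0,"z":0,"rx":0,"ry":0,"rz":0.14},{"x":0,"y":0,"z":0,"rx":0,"ry":0,"rz":0.085},{"x":0,"y":0,"z":0,"rx":0,"ry":0,"rz":0}]'; python3 - <<'E'
from h import *
go(.511,-.236,.045,81.65)
E
```

```text
time_s: 17.95
position: [0.5528, 0.0194, 0.1234]
eef_rot: [-2.372, -2.058, 0.007]
ft_force: [0.2, -0.1, -2.4]
width: 0.0595
gripper_force: 45.0
turn [-0.004  0.002  0.004] shift [-258.8   -4.3   78.4] pos [0.5528 0.0194 0.1234] F [ 0.2 -0.1 -2.4] w 0.0595 t 17.95
```

```bash
python3 -m handwheel '[{"x":-40,"y":-1,"z":0,"rx":0,"ry":0,"rz":0},{"x":-40,"y":-1,"z":0,"rx":0,"ry":0,"rz":0},{"x":-40,"y":-1,"z":0,"rx":0,"ry":0,"rz":0},{"x":-40,"y":-1,"z":0,"rx":0,"ry":0,"rz":0},{"x":-40,"y":0,"z":0,"rx":0,"ry":0,"rz":0},{"x":-40,"y":0,"z":0,"rx":0,"ry":0,"rz":0},{"x":-19,"y":0,"z":20,"rx":0,"ry":0,"rz":0},{"x":0,"y":0,"z":30,"rx":0,"ry":0,"rz":0},{"x":0,"y":0,"z":24,"rx":0,"ry":0,"rz":0},{"x":0,"y":0,"z":4,"rx":0,"ry":0,"rz":0},{"x":0,"y":0,"z":0,"rx":0,"ry":0,"rz":0},{"x":0,"y":0,"z":0,"rx":0,"ry":0,"rz":0}]'; python3 -c "
from h import *
go(.511,-.236,.0385,81.65)"
```

```text
time_s: 19.15
position: [0.5133, -0.237, 0.0474]
eef_rot: [2.372, 2.059, -0.004]
ft_force: [-1.3, 0.2, -2.5]
width: 0.0592
gripper_force: 45.0
turn [-0.001  0.002  0.005] shift [ 0.7 -2.4  8.9] pos [ 0.5133 -0.237   0.0474] F [-1.3  0.2 -2.5] w 0.0592 t 19.15
```

```bash
python3 -m handwheel '[{"x":0,"y":-2,"z":4,"rx":0,"ry":0,"rz":0},{"x":0,"y":0,"z":2,"rx":0,"ry":0,"rz":0},{"x":0,"y":0,"z":1.5,"rx":0,"ry":0,"rz":0},{"x":0,"y":0,"z":1.5,"rx":0,"ry":0,"rz":0},{"x":0,"y":0,"z":0,"rx":0,"ry":0,"rz":0}]'
```

```text
time_s: 19.65
position: [0.5107, -0.2367, 0.0385]
eef_rot: [-2.373, -2.059, 0.004]
ft_force: [-1.2, 1.8, 6.9]
width: 0.0596
gripper_force: 45.0
```

```bash
python3 -m handwheel '[{"x":0,"y":0,"z":0,"rx":0,"ry":0,"rz":0},{"x":0,"y":0,"z":0,"rx":0,"ry":0,"rz":0},{"x":0,"y":0,"z":-10,"rx":0,"ry":0,"rz":0},{"x":0,"y":0,"z":-40,"rx":0,"ry":0,"rz":0},{"x":0,"y":30,"z":-45,"rx":0,"ry":0,"rz":0.14},{"x":0,"y":30,"z":-45,"rx":0,"ry":0,"rz":0.14},{"x":0,"y":0,"z":-30,"rx":0,"ry":0,"rz":0.14},{"x":0,"y":0,"z":0,"rx":0,"ry":0,"rz":0.14},{"x":0,"y":0,"z":0,"rx":0,"ry":0,"rz":0.14},{"x":0,"y":0,"z":0,"rx":0,"ry":0,"rz":0.14},{"x":0,"y":0,"z":0,"rx":0,"ry":0,"rz":0.14},{"x":0,"y":0,"z":0,"rx":0,"ry":0,"rz":0.14},{"x":0,"y":0,"z":0,"rx":0,"ry":0,"rz":0.14},{"x":0,"y":0,"z":0,"rx":0,"ry":0,"rz":0.14},{"x":0,"y":0,"z":0,"rx":0,"ry":0,"rz":0.095},{"x":0,"y":0,"z":0,"rx":0,"ry":0,"rz":0},{"x":0,"y":0,"z":0,"rx":0,"ry":0,"rz":0}]' 0.18; python3 - <<'E'
from h import *
go(.43,-.24,.2,-4)
i,d,P,T=cloud("wrist"); save("w5.png",i); np.save("w5.npy",P)
E
```

```text
time_s: 21.35
position: [0.5651, -0.2478, 0.2008]
eef_rot: [3.138, -0.1, -0.004]
ft_force: [-0.9, 0.3, 1.5]
width: 0.0722
gripper_force: 0.0
turn [0.002 0.002 0.006] shift [-135.4    1.7    0.8] pos [ 0.5651 -0.2478  0.2008] F [-0.9  0.3  1.5] w 0.0722 t 21.35
```

View pics/w5.png

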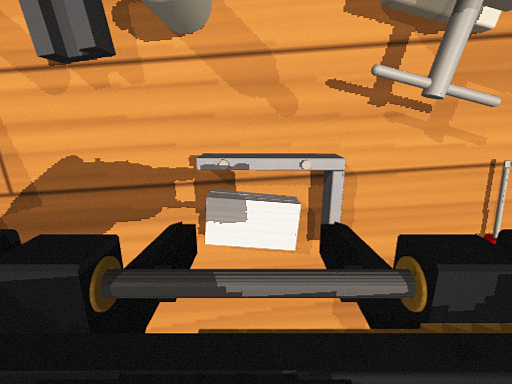

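Wrist view: the three-plate pile at (253,220) with top corners about (207,193)–(300,200), inside the stop; long fence along row ~160, short fence at col ~333.

```bash
python3 - <<'E'
from h import *
P=np.load("w5.npy"); img=cv2.imread("pics/w5.png").astype(int)
p=P[150:245,190:350].reshape(-1,3);c=img[150:245,190:350].reshape(-1,3)
st=p[(p[:,2]>.0385)&(p[:,2]<.043)&(c.max(1)-c.min(1)<40)]
# long fence: fit inner (min x) edge
L=st[(st[:,1]>-.30)]; 
print(len(st),st.min(0),st.max(0))
ys=np.arange(-.31,-.18,.01); e=[[y+.005,*np.percentile(L[(L[:,1]>y)&(L[:,1]<y+.01),0],[2,98])] for y in ys if ((L[:,1]>y)&(L[:,1]<y+.01)).sum()>8]
e=np.array(e); print(e.round(4)); print("long inner",np.polyfit(e[:,0],e[:,1],1),"outer",np.polyfit(e[:,0],e[:,2],1))
S=st[st[:,0]<.56]; xs=np.arange(.47,.56,.01)
e=np.array([[x+.005,*np.percentile(S[(S[:,0]>x)&(S[:,0]<x+.01),1],[2,98])] for x in xs if ((S[:,0]>x)&(S[:,0]<x+.01)).sum()>8]);print(e.round(4)); print("short",np.polyfit(e[:,0],e[:,2],1))
t=p[(p[:,2]>.032)&(p[:,2]<.0382)&(p[:,0]<.57)&(p[:,1]>-.31)];r=cv2.minAreaRect((t[:,:2]*1000).astype(np.float32));print(len(t),np.median(t,0),r,cv2.boxPoints(r))
E
```

```text
1941 [ 0.50756431 -0.34280465  0.03850082] [ 0.59436291 -0.1798541   0.04299858]
[[-0.295   0.5737  0.586 ]
 [-0.285   0.5745  0.5867]
 [-0.275   0.5748  0.5874]
 [-0.265   0.5756  0.5881]
 [-0.255   0.5764  0.5887]
 [-0.245   0.5772  0.5893]
 [-0.235   0.5777  0.59  ]
 [-0.225   0.5783  0.59  ]
 [-0.215   0.5789  0.5913]
 [-0.205   0.5799  0.592 ]
 [-0.195   0.5801  0.5924]
 [-0.185   0.581   0.5933]]
long inner [0.06595562 0.59316987] outer [0.06444468 0.6050702 ]
[[ 0.505  -0.3376 -0.3264]
 [ 0.515  -0.3391 -0.3264]
 [ 0.525  -0.3392 -0.3275]
 [ 0.535  -0.3402 -0.3276]
 [ 0.545  -0.3408 -0.3284]
 [ 0.555  -0.3419 -0.3292]]
short [-0.0565323  -0.29761088]
4186 [ 0.51372722 -0.23392005  0.03516356] ((510.7817077636719, -235.68972778320312), (109.97824096679688, 60.61604690551758), 82.12833404541016) [[ 473.22827 -286.0099 ]
 [ 533.27313 -294.31152]
 [ 548.33514 -185.36957]
 [ 488.29028 -177.06793]]
```

```bash
python3 -m handwheel '[{"x":-30,"y":-1,"z":0,"rx":0,"ry":0,"rz":0},{"x":-40,"y":-1,"z":0,"rx":0,"ry":0,"rz":0},{"x":-40,"y":-1,"z":0,"rx":0,"ry":0,"rz":0},{"x":-11,"y":-1,"z":20,"rx":0,"ry":0,"rz":0.005},{"x":0,"y":0,"z":40,"rx":0,"ry":0,"rz":0},{"x":0,"y":0,"z":40,"rx":0,"ry":0,"rz":0},{"x":0,"y":0,"z":40,"rx":0,"ry":0,"rz":0},{"x":0,"y":0,"z":30,"rx":0,"ry":0,"rz":0},{"x":0,"y":0,"z":14,"rx":0,"ry":0,"rz":0},{"x":0,"y":0,"z":0,"rx":0,"ry":0,"rz":0},{"x":0,"y":0,"z":0,"rx":0,"ry":0,"rz":0}]' 0 ; python3 -c "
from h import *
go(.508,-.240,.0145,-3.8)"
```

```text
time_s: 22.5
position: [0.4444, -0.2367, 0.0173]
eef_rot: [3.138, -0.111, -0.003]
ft_force: [-0.0, -0.3, 1.0]
width: 0.088
gripper_force: 0.0
turn [ 0.002  0.002 -0.004] shift [63.7 -0.9  2.8] pos [ 0.4444 -0.2367  0.0173] F [-0.  -0.3  1. ] w 0.088 t 22.5
```

```bash
python3 -m handwheel '[{"x":5,"y":0,"z":2,"rx":0,"ry":0,"rz":0},{"x":4,"y":0,"z":0,"rx":0,"ry":0,"rz":0},{"x":4,"y":0,"z":0,"rx":0,"ry":0,"rz":0},{"x":4,"y":0,"z":0,"rx":0,"ry":0,"rz":0},{"x":4,"y":0,"z":0,"rx":0,"ry":0,"rz":0},{"x":4,"y":0,"z":0,"rx":0,"ry":0,"rz":0},{"x":4,"y":0,"z":0,"rx":0,"ry":0,"rz":0},{"x":4,"y":0,"z":0,"rx":0,"ry":0,"rz":0},{"x":4,"y":0,"z":0,"rx":0,"ry":0,"rz":0},{"x":4,"y":0,"z":0,"rx":0,"ry":0,"rz":0},{"x":4,"y":0,"z":0,"rx":0,"ry":0,"rz":0},{"x":4,"y":0,"z":0,"rx":0,"ry":0,"rz":0},{"x":4,"y":0,"z":0,"rx":0,"ry":0,"rz":0}]'; python3 - <<'E'
from h import *
go(.508,-.240,.0145,-3.8)
i,d,P,T=cloud("side")
m=(i.min(2)>140)&(P[...,2]>.025)&(P[...,2]<.038)&(P[...,0]>.45)&(P[...,0]<.57)&(P[...,1]>-.33)&(P[...,1]<-.15)
q=P[m];print(len(q),np.median(q,0),cv2.minAreaRect((q[:,:2]*1000).astype(np.float32)))
E
```

```text
time_s: 23.8
position: [0.4942, -0.2395, 0.0146]
eef_rot: [-3.139, 0.112, 0.012]
ft_force: [-6.9, 0.3, 5.7]
width: 0.0883
gripper_force: 3.6
turn [-0.     0.008 -0.005] shift [13.8 -0.4  0.1] pos [ 0.4942 -0.2395  0.0146] F [-6.9  0.3  5.7] w 0.0883 t 23.8
94 [ 0.553577   -0.2409385   0.03439484] ((552.2264404296875, -235.3135528564453), (37.14161682128906, 112.51643371582031), 2.9525399208068848)
```

```bash
python3 -m handwheel '[{"x":2,"y":0,"z":0,"rx":0,"ry":0,"rz":0},{"x":2,"y":0,"z":0,"rx":0,"ry":0,"rz":0},{"x":0,"y":0,"z":0,"rx":0,"ry":0,"rz":0}]';python3 -m handwheel '[{"x":1.5,"y":0,"z":0,"rx":0,"ry":0,"rz":0},{"x":1.5,"y":0,"z":0,"rx":0,"ry":0,"rz":0},{"x":0,"y":0,"z":0,"rx":0,"ry":0,"rz":0}]'
```

```text
time_s: 24.15
position: [0.4989, -0.2397, 0.0145]
eef_rot: [-3.139, 0.111, 0.01]
ft_force: [-6.1, -0.1, 3.9]
width: 0.0881
gripper_force: 2.8
time_s: 24.45
position: [0.5017, -0.2399, 0.0145]
eef_rot: [-3.139, 0.112, 0.011]
ft_force: [-5.9, -0.1, 4.2]
width: 0.0879
gripper_force: 3.0
```

```bash
python3 -m handwheel '[{"x":1.5,"y":0,"z":0,"rx":0,"ry":0,"rz":0},{"x":1.5,"y":0,"z":0,"rx":0,"ry":0,"rz":0},{"x":0,"y":0,"z":0,"rx":0,"ry":0,"rz":0}]';python3 -m handwheel '[{"x":1,"y":0,"z":0,"rx":0,"ry":0,"rz":0},{"x":1,"y":0,"z":0,"rx":0,"ry":0,"rz":0},{"x":0,"y":0,"z":0,"rx":0,"ry":0,"rz":0}]'
```

```text
time_s: 24.75
position: [0.5047, -0.2401, 0.0145]
eef_rot: [-3.139, 0.112, 0.011]
ft_force: [-5.6, 0.4, 4.1]
width: 0.088
gripper_force: 3.0
time_s: 25.05
position: [0.5055, -0.2402, 0.0144]
eef_rot: [-3.139, 0.112, 0.014]
ft_force: [-8.8, 0.8, 5.8]
width: 0.0883
gripper_force: 4.1
```

```bash
python3 -m handwheel '[{"x":1,"y":0,"z":0,"rx":0,"ry":0,"rz":0},{"x":0,"y":0,"z":0,"rx":0,"ry":0,"rz":0}]';python3 -m handwheel '[{"x":1,"y":0,"z":0,"rx":0,"ry":0,"rz":0},{"x":0,"y":0,"z":0,"rx":0,"ry":0,"rz":0}]'
```

```text
time_s: 25.25
position: [0.5055, -0.2401, 0.0144]
eef_rot: [-3.138, 0.112, 0.016]
ft_force: [-9.8, 1.1, 7.4]
width: 0.0883
gripper_force: 5.0
time_s: 25.45
position: [0.5055, -0.2402, 0.0144]
eef_rot: [-3.138, 0.112, 0.019]
ft_force: [-11.7, 1.1, 7.8]
width: 0.0876
gripper_force: 5.9
```

```bash
python3 -m handwheel '[{"x":-8,"y":0,"z":0,"rx":0,"ry":0,"rz":0},{"x":-20,"y":0,"z":-10,"rx":0,"ry":0,"rz":0},{"x":-10,"y":-0,"z":-40,"rx":0,"ry":0,"rz":-0.131},{"x":0,"y":0,"z":-40,"rx":0,"ry":0,"rz":-0.144},{"x":0,"y":0,"z":0,"rx":0,"ry":0,"rz":-0.144},{"x":0,"y":0,"z":0,"rx":0,"ry":0,"rz":-0.144},{"x":0,"y":0,"z":0,"rx":0,"ry":0,"rz":-0.144},{"x":0,"y":0,"z":0,"rx":0,"ry":0,"rz":-0.144},{"x":0,"y":0,"z":0,"rx":0,"ry":0,"rz":-0.144},{"x":0,"y":0,"z":0,"rx":0,"ry":0,"rz":-0.144},{"x":0,"y":0,"z":0,"rx":0,"ry":0,"rz":-0.144},{"x":0,"y":0,"z":0,"rx":0,"ry":0,"rz":-0.144},{"x":0,"y":0,"z":0,"rx":0,"ry":0,"rz":-0.144},{"x":0,"y":0,"z":0,"rx":0,"ry":0,"rz":0},{"x":0,"y":0,"z":0,"rx":0,"ry":0,"rz":0}]' 0.85; python3 - <<'E'
from h import *
go(.550,-.145,.1,86.2)
i,d,P,T=cloud("side"); np.save("s5.npy",P); save("s5.png",i)
m=(i.min(2)>140)&(P[...,2]>.025)&(P[...,2]<.038)&(P[...,0]>.45)&(P[...,0]<.6)&(P[...,1]>-.325)&(P[...,1]<-.15)
q=P[m];print(len(q),np.median(q,0),cv2.minAreaRect((q[:,:2]*1000).astype(np.float32)))
E
```

```text
time_s: 26.95
position: [0.474, -0.2382, 0.1049]
eef_rot: [2.302, 2.138, -0.003]
ft_force: [-0.1, 0.2, -0.7]
width: 0.0132
gripper_force: 0.0
turn [-0.001  0.002 -0.008] shift [98.  69.7  4.9] pos [ 0.474  -0.2382  0.1049] F [-0.1  0.2 -0.7] w 0.0132 t 26.95
198 [ 0.55260877 -0.24035094  0.03491596] ((554.0934448242188, -247.8553466796875), (135.72671508789062, 72.29825592041016), 83.9052963256836)
```

```bash
python3 -m handwheel '[{"x":33,"y":23,"z":0,"rx":0,"ry":0,"rz":-0.008},{"x":33,"y":23,"z":0,"rx":0,"ry":0,"rz":0},{"x":33,"y":23,"z":0,"rx":0,"ry":0,"rz":0},{"x":0,"y":0,"z":30,"rx":0,"ry":0,"rz":0},{"x":0,"y":0,"z":35,"rx":0,"ry":0,"rz":0},{"x":0,"y":0,"z":25,"rx":0,"ry":0,"rz":0},{"x":0,"y":0,"z":0,"rx":0,"ry":0,"rz":0},{"x":0,"y":0,"z":0,"rx":0,"ry":0,"rz":0}]'; python3 -c "
from h import *
go(.546,-.208,.0145,86.2)"
```

```text
time_s: 27.8
position: [0.5485, -0.1439, 0.014]
eef_rot: [-2.291, -2.148, 0.005]
ft_force: [0.4, 0.2, -1.5]
width: 0.0135
gripper_force: 0.0
turn [-0.003  0.002  0.002] shift [-64.1   1.8  -0.5] pos [ 0.5485 -0.1439  0.014 ] F [ 0.4  0.2 -1.5] w 0.0135 t 27.8
```

```bash
python3 -m handwheel '[{"x":-5,"y":0,"z":0,"rx":0,"ry":0,"rz":0},{"x":-5,"y":0,"z":0,"rx":0,"ry":0,"rz":0},{"x":-5,"y":0,"z":0,"rx":0,"ry":0,"rz":0},{"x":-5,"y":0,"z":0,"rx":0,"ry":0,"rz":0},{"x":-4,"y":0,"z":0,"rx":0,"ry":0,"rz":0},{"x":-4,"y":0,"z":0,"rx":0,"ry":0,"rz":0},{"x":-4,"y":0,"z":0,"rx":0,"ry":0,"rz":0},{"x":-4,"y":0,"z":0,"rx":0,"ry":0,"rz":0},{"x":-4,"y":0,"z":0,"rx":0,"ry":0,"rz":0},{"x":-4,"y":0,"z":0,"rx":0,"ry":0,"rz":0},{"x":-4,"y":0,"z":0,"rx":0,"ry":0,"rz":0},{"x":-3,"y":0,"z":0,"rx":0,"ry":0,"rz":0},{"x":0,"y":0,"z":0,"rx":0,"ry":0,"rz":0}]'; python3 -m handwheel '[{"x":-2,"y":0,"z":0,"rx":0,"ry":0,"rz":0},{"x":-2,"y":0,"z":0,"rx":0,"ry":0,"rz":0},{"x":0,"y":0,"z":0,"rx":0,"ry":0,"rz":0}]'
```

```text
time_s: 29.1
position: [0.5448, -0.1927, 0.0145]
eef_rot: [-2.286, -2.149, 0.003]
ft_force: [-1.4, 4.7, 2.4]
width: 0.0133
gripper_force: 2.3
time_s: 29.4
position: [0.5446, -0.1963, 0.0145]
eef_rot: [-2.285, -2.149, 0.002]
ft_force: [-0.6, 5.6, 3.7]
width: 0.0131
gripper_force: 2.7
```

```bash
python3 -m handwheel '[{"x":-2,"y":0,"z":0,"rx":0,"ry":0,"rz":0},{"x":-2,"y":0,"z":0,"rx":0,"ry":0,"rz":0},{"x":-2,"y":0,"z":0,"rx":0,"ry":0,"rz":0},{"x":0,"y":0,"z":0,"rx":0,"ry":0,"rz":0}]'; python3 -m handwheel '[{"x":-1.5,"y":0,"z":0,"rx":0,"ry":0,"rz":0},{"x":-1.5,"y":0,"z":0,"rx":0,"ry":0,"rz":0},{"x":0,"y":0,"z":0,"rx":0,"ry":0,"rz":0}]'
```

```text
time_s: 29.8
position: [0.5442, -0.2024, 0.0145]
eef_rot: [-2.285, -2.149, 0.002]
ft_force: [-0.8, 5.6, 3.3]
width: 0.0135
gripper_force: 2.7
time_s: 30.1
position: [0.5441, -0.2051, 0.0145]
eef_rot: [-2.285, -2.149, 0.002]
ft_force: [-0.4, 5.4, 3.6]
width: 0.013
gripper_force: 2.9
```

```bash
python3 -m handwheel '[{"x":-1.5,"y":0,"z":0,"rx":0,"ry":0,"rz":0},{"x":-1.5,"y":0,"z":0,"rx":0,"ry":0,"rz":0},{"x":0,"y":0,"z":0,"rx":0,"ry":0,"rz":0}]'; python3 -m handwheel '[{"x":-1.5,"y":0,"z":0,"rx":0,"ry":0,"rz":0},{"x":0,"y":0,"z":0,"rx":0,"ry":0,"rz":0}]'; python3 -m handwheel '[{"x":-1.5,"y":0,"z":0,"rx":0,"ry":0,"rz":0},{"x":0,"y":0,"z":0,"rx":0,"ry":0,"rz":0}]'
```

```text
time_s: 30.4
position: [0.5439, -0.2078, 0.0145]
eef_rot: [-2.284, -2.149, 0.002]
ft_force: [-0.9, 5.9, 3.6]
width: 0.0129
gripper_force: 3.2
time_s: 30.6
position: [0.5438, -0.2083, 0.0145]
eef_rot: [-2.283, -2.149, 0.001]
ft_force: [-1.6, 7.8, 5.2]
width: 0.013
gripper_force: 4.0
time_s: 30.8
position: [0.5438, -0.2084, 0.0145]
eef_rot: [-2.281, -2.149, -0.001]
ft_force: [-1.2, 10.2, 5.9]
width: 0.0132
gripper_force: 5.2
```

```bash
python3 -m handwheel '[{"x":-1.5,"y":0,"z":0,"rx":0,"ry":0,"rz":0},{"x":0,"y":0,"z":0,"rx":0,"ry":0,"rz":0}]'; python3 -m handwheel '[{"x":10,"y":0,"z":0,"rx":0,"ry":0,"rz":0},{"x":20,"y":0,"z":-10,"rx":0,"ry":0,"rz":0},{"x":0,"y":0,"z":-45,"rx":0,"ry":0,"rz":0},{"x":0,"y":-40,"z":-45,"rx":0,"ry":0,"rz":0},{"x":0,"y":-40,"z":0,"rx":0,"ry":0,"rz":0.071},{"x":0,"y":0,"z":0,"rx":0,"ry":0,"rz":0.15},{"x":0,"y":0,"z":0,"rx":0,"ry":0,"rz":0.15},{"x":0,"y":0,"z":0,"rx":0,"ry":0,"rz":0.15},{"x":0,"y":0,"z":0,"rx":0,"ry":0,"rz":0.15},{"x":0,"y":0,"z":0,"rx":0,"ry":0,"rz":0.15},{"x":0,"y":0,"z":0,"rx":0,"ry":0,"rz":0.15},{"x":0,"y":0,"z":0,"rx":0,"ry":0,"rz":0.15},{"x":0,"y":0,"z":0,"rx":0,"ry":0,"rz":0.15},{"x":0,"y":0,"z":0,"rx":0,"ry":0,"rz":0.15},{"x":0,"y":0,"z":0,"rx":0,"ry":0,"rz":0.15},{"x":0,"y":0,"z":0,"rx":0,"ry":0,"rz":0},{"x":0,"y":0,"z":0,"rx":0,"ry":0,"rz":0}]' 0.25; python3 - <<'E'
from h import *
go(.455,-.266,.0145,-3.8)
i,d,P,T=cloud("wrist"); np.save("w6.npy",P); save("w6.png",i)
p=P.reshape(-1,3)
t=p[(p[:,2]>.033)&(p[:,2]<.0380)&(p[:,0]<.60)&(p[:,0]>.5)&(p[:,1]>-.33)&(p[:,1]<-.15)]
s=p[(p[:,2]>.0385)&(p[:,2]<.043)&(p[:,0]<.60)&(p[:,0]>.48)&(p[:,1]>-.35)&(p[:,1]<-.15)]
for q in (t,s): print(len(q), cv2.minAreaRect((q[:,:2]*1000).astype(np.float32)) if len(q)>4 else 0)
E
```

```text
time_s: 31.0
position: [0.5438, -0.2084, 0.0145]
eef_rot: [-2.279, -2.149, -0.003]
ft_force: [-0.8, 12.1, 5.6]
width: 0.0134
gripper_force: 6.4
time_s: 32.7
position: [0.473, -0.1811, 0.107]
eef_rot: [3.138, -0.093, -0.004]
ft_force: [0.9, 0.8, 0.6]
width: 0.0658
gripper_force: 0.0
turn [0.003 0.003 0.007] shift [-12.3  85.9  92.5] pos [ 0.473  -0.1811  0.107 ] F [0.9 0.8 0.6] w 0.0658 t 32.7
14220 ((547.1074829101562, -254.58758544921875), (154.8190155029297, 84.36632537841797), 86.10533142089844)
6261 ((536.7999267578125, -258.66143798828125), (164.14273071289062, 103.15524291992188), 86.03875732421875)
```

```bash
python3 -m handwheel '[{"x":-4,"y":28,"z":0,"rx":0,"ry":0,"rz":0.007},{"x":-4,"y":29,"z":0,"rx":0,"ry":0,"rz":0},{"x":-4,"y":29,"z":0,"rx":0,"ry":0,"rz":0},{"x":0,"y":0,"z":30,"rx":0,"ry":0,"rz":0},{"x":0,"y":0,"z":30,"rx":0,"ry":0,"rz":0},{"x":0,"y":0,"z":32,"rx":0,"ry":0,"rz":0},{"x":0,"y":0,"z":0,"rx":0,"ry":0,"rz":0},{"x":0,"y":0,"z":0,"rx":0,"ry":0,"rz":0}]'; python3 -m handwheel '[{"x":10,"y":0,"z":0,"rx":0,"ry":0,"rz":0},{"x":10,"y":0,"z":0,"rx":0,"ry":0,"rz":0},{"x":8,"y":0,"z":0,"rx":0,"ry":0,"rz":0},{"x":5,"y":0,"z":0,"rx":0,"ry":0,"rz":0},{"x":5,"y":0,"z":0,"rx":0,"ry":0,"rz":0},{"x":3,"y":0,"z":0,"rx":0,"ry":0,"rz":0},{"x":2,"y":0,"z":0,"rx":0,"ry":0,"rz":0},{"x":0,"y":0,"z":0,"rx":0,"ry":0,"rz":0}]'; python3 -c "
from h import *
go(.504,-.269,.0145,-3.8)"
```

```text
time_s: 33.55
position: [0.4547, -0.2662, 0.0148]
eef_rot: [3.139, -0.108, -0.005]
ft_force: [0.8, -0.4, 0.3]
width: 0.0665
gripper_force: 0.0
time_s: 34.35
position: [0.4979, -0.269, 0.0151]
eef_rot: [3.138, -0.11, -0.004]
ft_force: [0.8, -0.3, 0.5]
width: 0.0659
gripper_force: 0.0
turn [ 0.002  0.003 -0.004] shift [ 6.1 -0.4  0.6] pos [ 0.4979 -0.269   0.0151] F [ 0.8 -0.3  0.5] w 0.0659 t 34.35
```

```bash
python3 -m handwheel '[{"x":2,"y":0,"z":0,"rx":0,"ry":0,"rz":0},{"x":2,"y":0,"z":0,"rx":0,"ry":0,"rz":0},{"x":2,"y":0,"z":0,"rx":0,"ry":0,"rz":0},{"x":0,"y":0,"z":0,"rx":0,"ry":0,"rz":0}]'; python3 -m handwheel '[{"x":1.5,"y":0,"z":0,"rx":0,"ry":0,"rz":0},{"x":1.5,"y":0,"z":0,"rx":0,"ry":0,"rz":0},{"x":0,"y":0,"z":0,"rx":0,"ry":0,"rz":0}]'
```

```text
time_s: 34.75
position: [0.5033, -0.2694, 0.015]
eef_rot: [3.138, -0.111, -0.006]
ft_force: [-1.5, 0.3, 1.4]
width: 0.0662
gripper_force: 0.8
time_s: 35.05
position: [0.5035, -0.2693, 0.015]
eef_rot: [3.139, -0.112, -0.013]
ft_force: [-6.1, 0.8, 4.7]
width: 0.0664
gripper_force: 3.7
```

```bash
python3 -m handwheel '[{"x":2,"y":0,"z":0,"rx":0,"ry":0,"rz":0},{"x":0,"y":0,"z":0,"rx":0,"ry":0,"rz":0}]'; python3 -m handwheel '[{"x":2,"y":0,"z":0,"rx":0,"ry":0,"rz":0},{"x":0,"y":0,"z":0,"rx":0,"ry":0,"rz":0}]'
```

```text
time_s: 35.25
position: [0.5036, -0.2693, 0.0149]
eef_rot: [-3.139, 0.113, 0.017]
ft_force: [-10.5, -0.3, 7.8]
width: 0.0661
gripper_force: 5.4
time_s: 35.45
position: [0.5036, -0.2692, 0.0149]
eef_rot: [-3.138, 0.113, 0.022]
ft_force: [-14.1, 1.5, 10.3]
width: 0.0661
gripper_force: 7.2
```

```bash
python3 -m handwheel '[{"x":-10,"y":0,"z":0,"rx":0,"ry":0,"rz":0},{"x":-25,"y":-5,"z":-10,"rx":0,"ry":0,"rz":0},{"x":0,"y":-10,"z":-45,"rx":0,"ry":0,"rz":0},{"x":20,"y":-10,"z":-45,"rx":0,"ry":0,"rz":0},{"x":20,"y":0,"z":-40,"rx":0,"ry":0,"rz":0},{"x":0,"y":0,"z":0,"rx":0,"ry":0,"rz":0},{"x":0,"y":0,"z":0,"rx":0,"ry":0,"rz":0}]'; python3 - <<'E'
from h import *
go(.5,-.25,.15,-3.8)
i,d,P,T=cloud("wrist"); np.save("w7.npy",P); save("w7c.png",cv2.resize(i[110:260,150:400],None,fx=3,fy=3,interpolation=cv2.INTER_CUBIC))
p=P.reshape(-1,3)
# stop frame by top of fences
s=p[(p[:,2]>.0388)&(p[:,2]<.043)&(p[:,0]<.61)&(p[:,0]>.46)&(p[:,1]>-.36)&(p[:,1]<-.15)]
r=cv2.minAreaRect((s[:,:2]*1000).astype(np.float32)); print(r)
a=np.radians(86.2); e1=np.array([np.cos(a),np.sin(a)]); e2=np.array([-e1[1],e1[0]]); c=np.array([.5714,-.3301])
q=np.c_[(p[:,:2]-c)@e1,(p[:,:2]-c)@e2,p[:,2]]*1000
t=q[(abs(q[:,2]-35.5)<2)&(q[:,0]>-8)&(q[:,0]<125)&(q[:,1]>-8)&(q[:,1]<75)]
print("top plate x",np.percentile(t[:,0],[1,99]),"y",np.percentile(t[:,1],[1,99]),np.median(t[:,2]))
f=q[(q[:,2]>38.8)&(q[:,2]<43)&(q[:,0]>30)&(q[:,0]<150)&(q[:,1]<20)&(q[:,1]>-30)]; print("long fence y",np.percentile(f[:,1],[1,99]))
f=q[(q[:,2]>38.8)&(q[:,2]<43)&(q[:,1]>20)&(q[:,1]<95)&(q[:,0]<20)&(q[:,0]>-30)]; print("short fence x",np.percentile(f[:,0],[1,99]) if len(f) else 0)
E
```

```text
time_s: 36.15
position: [0.5191, -0.2449, 0.1554]
eef_rot: [3.137, -0.107, 0.0]
ft_force: [-0.3, -0.9, 0.0]
width: 0.0659
gripper_force: 0.0
turn [ 0.002 -0.    -0.002] shift [-18.7   6.4   5.4] pos [ 0.5191 -0.2449  0.1554] F [-0.3 -0.9  0. ] w 0.0659 t 36.15
((532.1376953125, -258.52423095703125), (163.23202514648438, 112.33463287353516), 86.01685333251953)
top plate x [  0.39505386 109.25942534] y [ 1.76503848 60.71184624] 35.23380123904724
long fence y [-12.2859899    0.65730612]
short fence x [-12.49236445   0.0774121 ]
```

View pics/w7c.png

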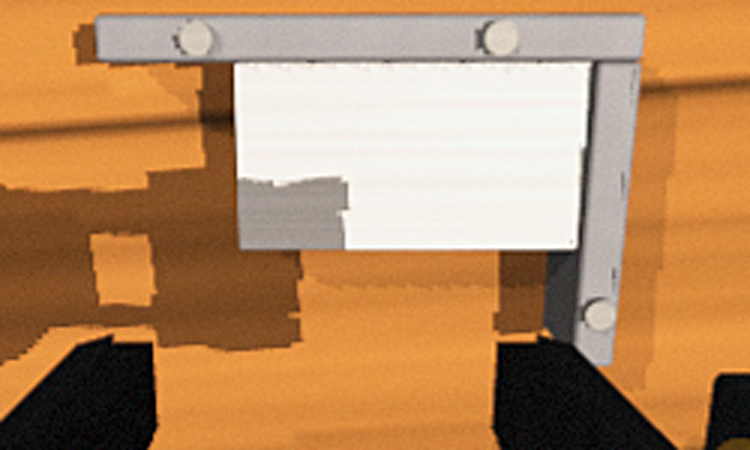

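The pile is square in the corner: the top plate's edges sit within about 1 mm of both fences, and no lower plate shows beyond its near long side or its free end. The gripper is clear, so I hand the job in.

```bash
python3 -c "
from rig import workorder
print(workorder.sign_off())"
```

```text
the job is handed in; nothing more can be done
None
```

I tilted the bin out, took its plate, and handed in all three plates as one square pile in the stop's corner, released and at rest. The top plate measured within about 1 mm of both fences; the lower two I judged flush by eye. The sign-off returned no verdict.

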